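# Hang the pencil box on its screw

### The arm

A 6-joint arm with a two-finger parallel gripper is mounted at the origin on the work surface. World frame = base frame: x ahead of the robot, y to its left, z up, the work surface at z = 0. Lengths are in m, angles in rad, forces in N, time in s.
With the tool pointing down it reaches from about 0.275 to 0.875 m from the base axis. Payload 12.5 kg.
Tool frame: the origin (TCP) lies on the centre line of the jaws, within the pads' length; the fingertips stand r.finger_overhang ahead of it and the grasp point (between the pads) lies 3 mm ahead of it (r.finger_overhang is the distance from the TCP to the fingertips, in m); z points along the fingers, y is the direction in which the jaws open and shut (so a half turn about z gives the same grasp; the last joint's range is limited). The gripper opens to 85 mm and grips with 20 to 120 N. Pads are 22 mm wide; open, the fingers measure 114 mm over their backs; the gripper's body (76 mm by 85 mm) begins 54 mm behind the grasp point. The pads swing forward as they close: fully open they stand 13 mm farther back than shut.
Start: joints at [1.027, 0.351, 1.652, -0, 1.139, -0.085], TCP at [0.244, 0.493, 0.253] pointing down, gripper open.
Joint ranges: [-2.75, 2.75], [-0.79, 2.1], [0.01, 2.65], [-1.57, 4.71], [0.07, 3.14], [-2.87, 2.87]. Speed limits (rad/s): [2.22, 2.22, 2.79, 3.14, 3.14, 3.14].

### API

Orientations are given as a unit quaternion [x, y, z, w].
In Python, from cell import r, optics gives the robot as it stands. The module is installed in compiled form; this text tells all that it offers. Calls block until the motion is done:
- r.move_to(position, orientation): joint-space move of the TCP to a pose.
- r.move_linear(position, rot=None, vel=0.15): straight line of the TCP; rot=None keeps the orientation; vel is the mean speed in m/s.
- r.set_joints(angles): joint-space move.
- r.set_gripper(opening, squeeze=None): opening from 0.0 (shut) to 1.0 (fully open); squeeze is the grip in N (None keeps the last); returns when the fingers have stopped.
- r.sleep(seconds).
- r.inverse_kinematics(position, orientation): joint angles nearest the present ones, or None.
- optics.get_image(name): name is "side" or "top"; returns a dict with "pixels" (384x512x3 uint8, red, green, blue), "depth" (384x512 float32, m along the optical axis (not along the pixel's ray), 0 where there is no reading), "fx", "fy", "cx", "cy" (pixels), "D" ([k1, k2, p1, p2, k3] as OpenCV has them; the pictures are not rectified), "camera_from_world" (4x4, takes a point from world to camera coordinates). Camera axes: x right, y down, z forward; pixel columns grow to the right and rows downward; lengths in m; the calibration is good to about 2 mm. A picture is of the moment at which its call begins.
A pose or a line that the arm cannot do raises r.PlanningError and nothing moves.
- r.hand_in(): hands the job in, once; it reports no verdict.
Readings, each from a call of its own:
- r.current_t(): time.
- r.current_q(): joint angles.
- r.current_qvel(): joint speeds.
- r.current_effort(): joint torques, N m.
- r.current_tool_pos(): TCP position.
- r.current_ee_rot(): TCP orientation.
- r.current_contact_force(): force on the tool from outside, world axes, zero at the start.
- r.current_torque(): the same for the moment, N m.
- r.current_opening(): opening from 0.0 (shut) to 1.0 (fully open).
Only numpy, scipy, OpenCV 4.12 (cv2) and the standard library are available. Lean on these libraries where they do the work, as an engineer would, in place of code of your own. Each camera call takes 0.05 s, during which the arm holds its last target. There are 200 camera calls.

### The job

Hang the little wooden pencil box on the screw in the upright tool board: put the round part of the keyhole in its back plate over the screw head, bring the plate flat to the board, then let it down so that the screw runs up the narrow slot to its end and the box hangs there by itself, upright. The screw was driven by eye somewhere along the short upright pencil line, so feel for it gently: never push, bump or drop the box against the board or screw harder than a kilo or two would press. Leave the other things on the bench where they are.

Things in the scene. Friction and masses are not known exactly. Their poses are not given: they have to be found in the camera images.
- pencil_box: Loose open-topped box of pale wood, about 0.17 kg, standing on the bench. Origin: middle of the box's underside; z up, front towards its -x. Box 80 mm deep (x -40 to 40), 50 wide (y), 70 high, walls 8: grip it across the 50 mm width from above, just under the rim (z 50 to 62, x about -8). On its back a plywood plate: x 40 to 49, 70 wide, 122 high, rising 52 mm above the rim.
- hole (a point): Keyhole through the back plate, lower round part: 16 mm across; this point is its centre on the plate's back face, (49, 0, 84) mm in the box's frame; same axes as the box. From the round hole a straight slot 8.5 mm wide runs up to 109 mm above the box's underside, on the same centre line.
- seat (a point): Upper end of the keyhole slot: where the centre of the screw's shank lies when the box is fully down, on the plate's back face, (49, 0, 106) mm in the box's frame, 22 mm above hole; same axes as the box.
- board: Plywood tool board 18 mm thick, 300 wide, 175 high, fixed upright on the bench, each time elsewhere. Origin: foot of the front face, straight below the pencil line; front face is its plane x = 0 and looks to its -x; y along the board, z up. Panel from y -115 to 185 mm; a try square (75 mm wide, 14 proud) hangs round y 135. The hung box has the board's yaw.
- mark (a point): Middle of an upright pencil line, 56 mm long, on the board's face, 135 mm above the bench; axes as the board. A steel pan-head screw stands square out of the board exactly on this line, up to 12 mm above or below its middle (not measured, differs each time). Firm; shank 6 mm thick, flat round head 13 mm across, 4.5 thick: its underside 12.5 mm and its top 17 mm off the board.
- mallet: Bystander: round turned carver's mallet of dark wood, 84 mm across, 217 mm high, standing on its head; origin at its underside.
- blank: Bystander: flat pale wooden blank, 32 mm thick, about 270 mm long; origin at the underside of its middle part.
- glue: Bystander: white glue bottle, 56 mm across, 150 mm high; origin at its underside.
Mind the look-alikes: they are no part of the job. Of the things like the pencil_box, leave any that is purple or turquoise; of the rest the larger one is meant.

How it is judged:
By the outcome, as a careful person would: the job done as asked, in the order asked, and still so for the second after the job is handed in, with the robot touching nothing.
It also fails if it takes over 72 s, if anything falls off the work surface, if the arm or the gripper's body presses on something with over 40 N, if the wrist force passes 120 N, or if a joint passes its speed limit or range.

## Working session

There is one attempt and no reset: what is moved stays moved. The work goes in short steps, each a Python script; the robot and the scene stay as the last script left them, time stands still between calls to the robot, and variables do not carry over. Pictures are saved under pics/ and viewed, about 8 in all and at most 12, crops included, and the job is handed in when it is done.

```bash
mkdir -p pics; cat > h.py <<'E'
import numpy as np, cv2
from cell import r, optics
def grab(n):
    im=optics.get_image(n); np.savez(f'{n}.npz',**im); return im
def load(n): return dict(np.load(f'{n}.npz'))
def K(im): return np.array([[im['fx'],0,im['cx']],[0,im['fy'],im['cy']],[0,0,1]],float)
def ray(im,uv):
    p=cv2.undistortPoints(np.array(uv,float).reshape(-1,1,2),K(im),im['D']).reshape(-1,2)
    T=im['camera_from_world'];R=T[:3,:3];c=-R.T@T[:3,3]
    return c,np.c_[p,np.ones(len(p))]@R
def onz(im,uv,z):
    c,d=ray(im,uv); return c+d*((z-c[2])/d[:,2])[:,None]
def dep(im,uv):
    c,d=ray(im,uv); uv=np.round(np.array(uv)).astype(int).reshape(-1,2)
    return c+d*im['depth'][uv[:,1],uv[:,0]][:,None]
def proj(im,P):
    T=im['camera_from_world']
    return cv2.projectPoints(np.array(P,float).reshape(-1,3),cv2.Rodrigues(T[:3,:3])[0],T[:3,3],K(im),im['D'])[0].reshape(-1,2)
def save(im,name,box=None,s=1):
    p=im['pixels'][:,:,::-1]
    if box: p=p[box[1]:box[3],box[0]:box[2]]
    cv2.imwrite('pics/'+name,cv2.resize(p,None,fx=s,fy=s,interpolation=cv2.INTER_CUBIC))
E
python3 - <<'E'
from h import *
for n in('side','top'):
    im=grab(n); T=im['camera_from_world'];print(n,im['fx'],-T[:3,:3].T@T[:3,3],T[2,:3]); save(im,n+'1.png',None,1.5)
print(r.current_t(),r.finger_overhang,r.current_ee_rot())
E
```

```text
side 379.7983917311945 [ 0.15784124 -0.57792017  0.5718751 ] [ 0.45439073  0.72621403 -0.51588977]
top 473.092322179233 [0.4583833  0.08356654 1.48051809] [ 0.06678277  0.01012097 -0.99771621]
0.1 0.022 [ 2.27373093e-01  9.73807586e-01 -4.86391463e-04 -1.60898184e-04]
```

View pics/side1.png

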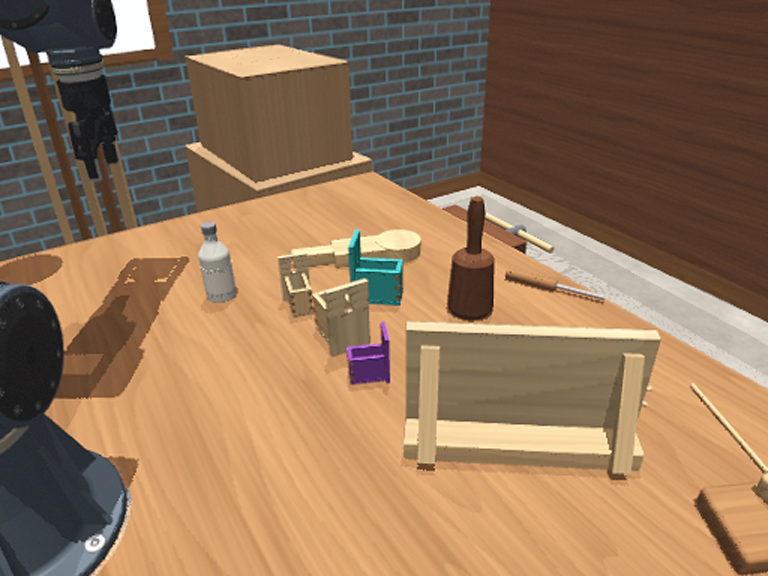

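View pics/top1.png

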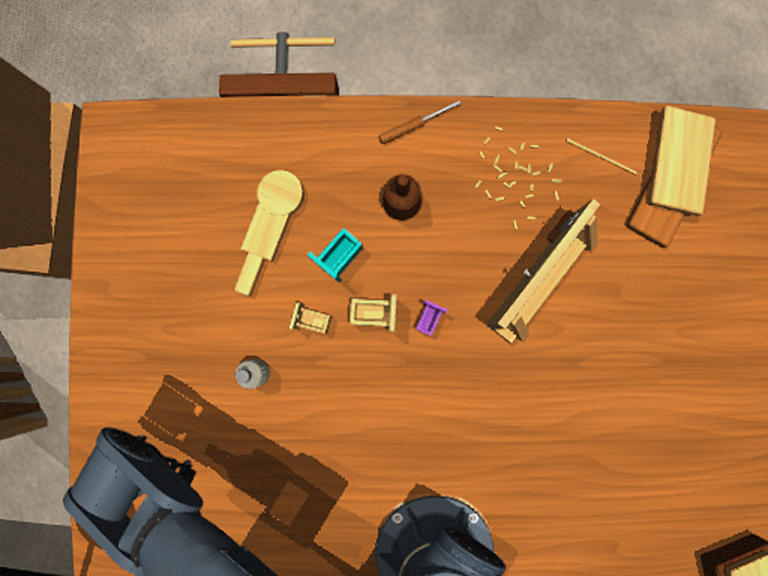

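The top view shows two pale boxes: the larger at (372,312) and the smaller at (312,318) in the 1.5x picture. The turquoise box at (338,253) and the purple one at (430,317) are excluded. The larger pale one fits the description. The board's front faces up and left, with the screw near (527,270).

```bash
python3 - <<'E'
from h import *
im=load('top')
a=cv2.resize(im['pixels'][185:235,185:305,::-1],None,fx=6.6,fy=6.6,interpolation=cv2.INTER_CUBIC)
b=cv2.resize(im['pixels'][125:235,310:410,::-1],None,fx=5.4,fy=5.4,interpolation=cv2.INTER_CUBIC)
cv2.imwrite('pics/c1.png',a[:600,:800]);cv2.imwrite('pics/c2.png',b)
print(dep(im,[[248,208],[228,208],[262,208],[351,181],[208,213],[335,222],[395,138],[365,180]]).round(4))
E
```

```text
[[ 5.031e-01  1.357e-01  1.150e-02]
 [ 5.030e-01  1.988e-01  4.000e-04]
 [ 5.001e-01  9.160e-02  1.219e-01]
 [ 5.782e-01 -1.623e-01  1.412e-01]
 [ 4.867e-01  2.617e-01 -7.000e-04]
 [ 4.613e-01 -1.317e-01  3.600e-02]
 [ 6.993e-01 -2.851e-01  1.720e-01]
 [ 5.783e-01 -1.958e-01  1.752e-01]]
```

View pics/c1.png

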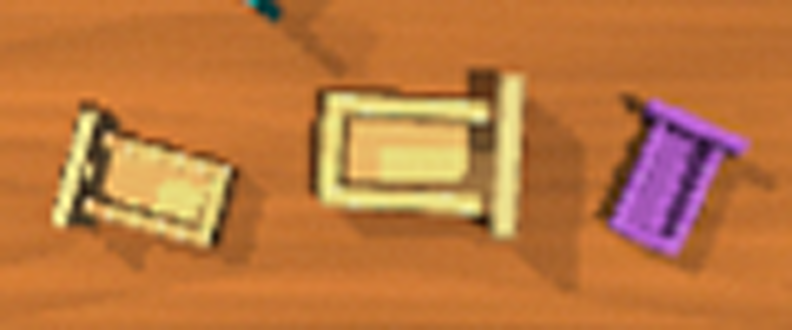

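View pics/c2.png

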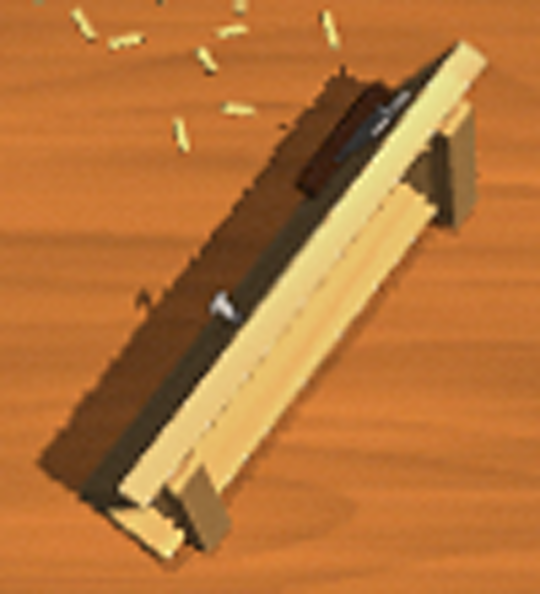

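The larger pale box is at crop pixels (320–525, 70–240), with its plate on the right. The screw head is at about (222,303) in the board crop, roughly top-image pixel (351,181). Next I fit both from the depth points.

```bash
cat > fit.py <<'E'
from h import *
def pts(im,box,z0,z1):
    u,v=np.meshgrid(np.arange(box[0],box[2]),np.arange(box[1],box[3])); uv=np.c_[u.ravel(),v.ravel()]
    uv=uv[im['depth'][uv[:,1],uv[:,0]]>0]
    P=dep(im,uv); m=(P[:,2]>z0)&(P[:,2]<z1); return P[m],uv[m]
def rect(P): return cv2.minAreaRect((P[:,:2]*1000).astype(np.float32))
E
python3 - <<'E'
from fit import *
im=load('top')
B,ub=pts(im,(310,125,410,235),.168,.182); print('board',len(B),rect(B),B[:,2].mean())
# least squares line on strip + ends
d=B[:,:2]; c=d.mean(0); w=np.linalg.svd(d-c)[2][0]; w=w if w[0]>0 else -w
s=(d-c)@w; n=np.array([-w[1],w[0]]); t=(d-c)@n; print(c,w,s.min(),s.max(),t.min(),t.max(),np.std(t),18/12**.5)
y0=c+w*((s.min()+s.max())/2-.035); print('y=0 on strip',y0,'yaw x_b',np.degrees(np.arctan2(-n[1] if n[1]>0 else n[1],-n[0] if n[1]>0 else n[0])))
S,us=pts(im,(345,172,358,192),.10,.16)
for p,q in zip(S,us): print(q,p.round(4),im['pixels'][q[1],q[0]], 'along',round(float((p[:2]-y0)@w),4),'off',round(float((p[:2]-c)@n),4))
P,_=pts(im,(228,190,270,230),.114,.13); print('plate',len(P),rect(P),P[:,2].mean(),P.mean(0))
Q,_=pts(im,(228,190,270,230),.06,.08); print('rim',len(Q),rect(Q),Q[:,2].mean())
for n_ in ((160,150,190,200),):pass
E
```

```text
board 687 ((592.688720703125, -199.13479614257812), (19.88494110107422, 299.03564453125), 52.02324676513672) 0.17583629995503194
[ 0.59048517 -0.19709541] [ 0.78659041 -0.61747513] -0.14654909921204298 0.15250899606918283 -0.009979448383224317 0.009991519269828521 0.0054605426072204 5.196152422706632
y=0 on strip [ 0.5652985  -0.17732383] yaw x_b -128.13198834603804
[357 178] [ 0.5898 -0.1855  0.1123] [68 55 36] along 0.0243 off 0.0087
[350 179] [ 0.5833 -0.1583  0.1476] [113 103  97] along 0.0025 off 0.0261
[351 179] [ 0.5841 -0.1625  0.1403] [139 127 116] along 0.0056 off 0.0232
[356 179] [ 0.5872 -0.1832  0.1084] [69 55 37] along 0.0209 off 0.0088
[357 179] [ 0.5853 -0.1822  0.1289] [66 54 34] along 0.0187 off 0.0085
[349 180] [ 0.5814 -0.1573  0.1368] [90 72 59] along 0.0004 off 0.0257
[350 180] [ 0.5806 -0.1586  0.146 ] [190 182 175] along 0.0005 off 0.0242
[351 180] [ 0.5812 -0.1626  0.1399] [166 160 152] along 0.0034 off 0.0214
[355 180] [ 0.5844 -0.1807  0.106 ] [68 54 32] along 0.0171 off 0.0091
[356 180] [ 0.5824 -0.1793  0.1285] [67 51 30] along 0.0147 off 0.009
[357 180] 
[... 2319 characters left out ...]
59   0.127 ] [69 55 36] along -0.0184 off 0.0089
[350 189] [ 0.5546 -0.1577  0.1502] [64 49 32] along -0.0205 off 0.0089
[348 190] [ 0.5536 -0.1566  0.124 ] [64 51 34] along -0.022 off 0.0091
[349 190] [ 0.5521 -0.1556  0.1454] [66 52 35] along -0.0238 off 0.0089
[347 191] [ 0.5512 -0.1549  0.1166] [68 56 36] along -0.025 off 0.0089
[348 191] [ 0.5494 -0.1531  0.1433] [67 52 33] along -0.0275 off 0.0092
plate 79 ((500.1746826171875, 91.93883514404297), (9.014135360717773, 69.23358154296875), 87.18141174316406) 0.12341185673948848 [0.50089814 0.09203725 0.12341186]
rim 181 ((502.26739501953125, 131.87673950195312), (89.23233795166016, 49.80809783935547), 86.83526611328125) 0.07124303422060635
```

```bash
cat > ctl.py <<'E'
from h import *
from scipy.spatial.transform import Rotation as Rn
GX,GZ=-.008,.059   # TCP in box frame
def quat(yaw,flip):  # tool down, tool y along +-box y
    c,s=np.cos(yaw),np.sin(yaw); y=np.array([-s,c,0])*(1 if flip else -1); z=np.array([0,0,-1.])
    return Rn.from_matrix(np.c_[np.cross(y,z),y,z]).as_quat()
def tcp(o,yaw): # box origin -> tcp
    return np.array(o)+[GX*np.cos(yaw),GX*np.sin(yaw),GZ]
E
python3 - <<'E'
from ctl import *; from fit import pts
im=load('top')
F,_=pts(im,(315,125,405,225),.03,.168)
n0=np.array([.6175,.7866]); M0=np.array([.5707,-.1704])
for k in range(3):
    t=(F[:,:2]-M0)@n0; f=F[abs(t)<.004][:,:2]; c=f.mean(0); w=np.linalg.svd(f-c)[2][0]; w*=np.sign(w[0]); n0=np.array([-w[1],w[0]]); M0=c+w*((M0-c)@w)
print(len(f),'face M',M0,'xb yaw',np.degrees(np.arctan2(-n0[1],-n0[0])), 'res',np.std((f-c)@n0))
yb=np.radians(-93); o=np.array([.5025,.1364,0])
yh=np.arctan2(-n0[1],-n0[0]); xb=-np.r_[n0,0]
oh=np.r_[M0,.0495]-xb*.079
for fl in (0,1):
    for nm,p,y in(('grasp',tcp(o,yb),yb),('pre',tcp(oh,yh),yh)):
        q=r.inverse_kinematics(p,quat(y,fl)); print(fl,nm,p.round(4),None if q is None else np.round(q,3))
E
```

```text
434 face M [ 0.57069219 -0.17040995] xb yaw -127.97855686520002 res 0.0012671742239714731
0 grasp [0.5029 0.1444 0.059 ] None
0 pre [ 0.6242 -0.1018  0.1085] [-0.235  0.665  1.535 -0.     0.941 -2.714]
1 grasp [0.5029 0.1444 0.059 ] [ 0.191  0.59   1.854 -0.     0.698  0.243]
1 pre [ 0.6242 -0.1018  0.1085] [-0.235  0.665  1.535 -0.     0.941  0.428]
```

```bash
python3 - <<'E'
from ctl import *
yb=np.radians(-93); o=np.array([.5025,.1364,0]); q=quat(yb,1); p=tcp(o,yb)
r.set_gripper(1.0)
r.move_to(p+[0,0,.14],q)
r.move_linear(p,vel=.12); print(r.current_t(),r.current_contact_force().round(2) if hasattr(r.current_contact_force(),'round') else r.current_contact_force())
r.set_gripper(0.3,35); print('open',r.current_opening(),r.current_contact_force())
r.move_linear(p+[0,0,.003],vel=.03); print('F',r.current_contact_force())
r.move_linear(p+[0,0,.17],vel=.2); r.sleep(.2); print(r.current_t(),r.current_contact_force(),r.current_tool_pos())
yh=np.radians(-128); xb=np.array([np.cos(yh),np.sin(yh),0]); M=np.array([.5707,-.1704,0])
pre=tcp(M-xb*(.049+.045)+[0,0,.15],yh)
r.move_to(pre,quat(yh,1)); r.sleep(.3); print(r.current_t(),r.current_contact_force(),r.current_tool_pos(),pre)
im=grab('top'); save(im,'hold.png',(290,125,410,215),6.6)
im=grab('side')
E
```

```text
3.2417 [-0.74  0.06  0.71]
open 0.5823051799128218 [-0.49071209 -0.39650445  6.19466698]
F [-0.26874851 -0.17348598 -3.27055825]
5.1 [-0.32315572  0.13101769 -2.29540591] [0.50258117 0.144292   0.22804973]
6.45 [-0.23944583 -0.41050336 -2.3136833 ] [ 0.63348427 -0.08917884  0.20927557] [ 0.63349747 -0.0900229   0.209     ]
```

View pics/hold.png

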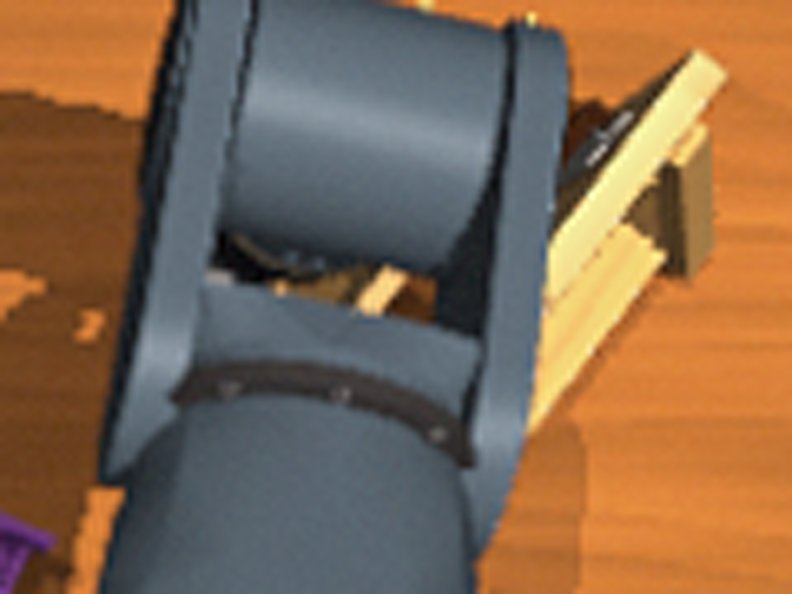

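The arm hides most of the box from above, so I check the plate and keyhole in the side view.

```bash
python3 - <<'E'
from ctl import *; from fit import pts
im=load('side')
print(r.current_tool_pos(),r.current_q())
yh=np.radians(-128); xb=np.array([np.cos(yh),np.sin(yh),0]); yv=np.array([-xb[1],xb[0],0])
p=np.array(r.current_tool_pos()); o=p-[GX*xb[0],GX*xb[1],GZ]
ex=[o+.049*xb+yv*a+[0,0,b] for a,b in((0,.084),(0,.109),(-.035,.122),(.035,.122),(-.035,0.04),(.035,.04))]
uv=proj(im,ex); print(uv.round(1))
c=uv[:4].mean(0).astype(int); b=(c[0]-60,c[1]-40,c[0]+60,c[1]+50); save(im,'hold_side.png',b,6.6); print(b)
P,u=pts(im,(c[0]-40,c[1]-40,c[0]+40,c[1]+60),.18,.28)
d=(P-o)@xb; m=abs(d-.049)<.006; P=P[m];print(len(P))
y=(P-o)@yv; z=P[:,2]-o[2]; print('plate back x',np.median(d[m]),'y range',y.min(),y.max(),'ztop',z.max())
for _ in range(2):
    f=P[:,:2]; cc=f.mean(0); w=np.linalg.svd(f-cc)[2][0]; print('yaw of normal',np.degrees(np.arctan2(w[0],-w[1])),np.std((f-cc)@[-w[1],w[0]]))
np.save('pb.npy',np.c_[d[m],y,z])
# through-hole pixels: deeper inside plate outline
A,ua=pts(im,(c[0]-40,c[1]-40,c[0]+40,c[1]+60),-.1,2)
uvh=proj(im,[o+.049*xb+yv*a+[0,0,b] for a,b in((-.03,.118),(.03,.118),(.03,.06),(-.03,.06))]).astype(np.float32)
g=np.array([cv2.pointPolygonTest(uvh.reshape(-1,1,2),(float(q[0]),float(q[1])),False)>0 for q in ua])
H=g&(((A-o)@xb)<.043)
cam,dr=ray(im,ua[H]); t=((o+.049*xb-cam)@xb)/(dr@xb); X=cam+dr*t[:,None]-o
hy=X@yv; hz=X[:,2]
for zz in np.arange(.07,.115,.004):
    k=(hz>zz)&(hz<zz+.004); print(zz.round(3),k.sum(),hy[k].mean().round(4) if k.any() else '',hy[k].min().round(4) if k.any() else '',hy[k].max().round(4) if k.any() else '')
E
```

```text
[ 0.63351542 -0.0895711   0.20917962] [-2.13205257e-01  5.56861365e-01  1.44602887e+00  2.19502325e-05
  1.13847258e+00  4.49277528e-01]
[[333.6 174.3]
 [334.8 162.1]
 [315.8 155.1]
 [355.2 156.2]
 [313.1 193.9]
 [350.3 195.3]]
(np.int64(274), np.int64(121), np.int64(394), np.int64(211))
1696
plate back x 0.05127056398961507 y range -0.03629622691966182 0.03458162319525292 ztop 0.12237460546437035
yaw of normal 52.32653891433757 0.0015942047789726116
yaw of normal 52.32653891433757 0.0015942047789726116
0.07 0   
0.074 0   
0.078 5 -0.0009 -0.0045 0.0028
0.082 15 -0.0007 -0.0067 0.0061
0.086 12 -0.0015 -0.0068 0.0041
0.09 8 -0.0009 -0.0037 0.0019
0.094 8 -0.0013 -0.0041 0.0015
0.098 7 -0.0015 -0.0044 0.0012
0.102 10 -0.001 -0.0047 0.0026
0.106 0   
0.11 0   
0.114 0
```

View pics/hold_side.png

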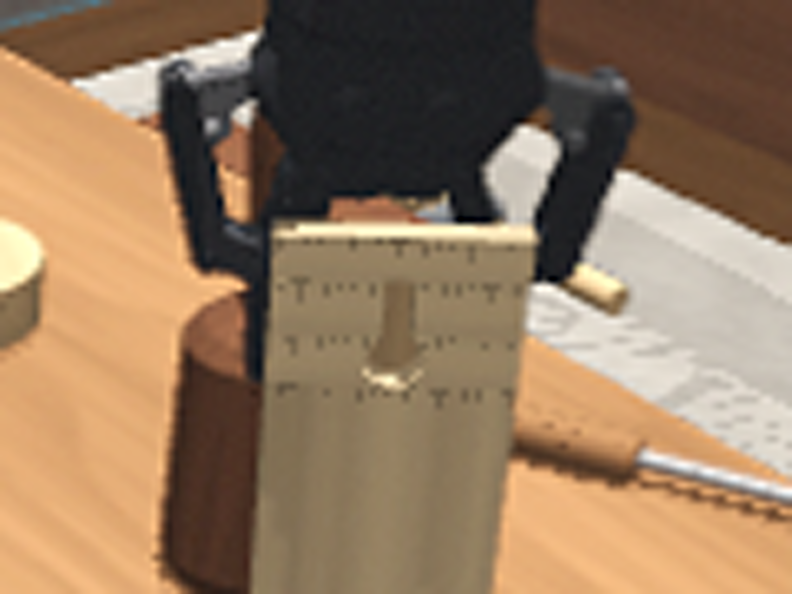

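The plate is upright in the side view, with the keyhole at side pixel (333,176). Next I measure the board in the same camera, so that calibration bias cancels.

```bash
python3 - <<'E'
from ctl import *; from fit import pts,rect
im=load('side')
yh=np.radians(-128); xb=np.array([np.cos(yh),np.sin(yh),0]); yv=np.array([-xb[1],xb[0],0]); M=np.array([.5707,-.1704,0])
P,u=pts(im,(255,195,450,330),.02,.19)
X=(P-M)@xb; Y=(P-M)@yv; Z=P[:,2]
t=(abs(Z-.1755)<.003)&(abs(X-.009)<.02)
print('strip',t.sum(),'x',X[t].min(),X[t].max(),'y',Y[t].min(),Y[t].max(),'z',np.median(Z[t]))
for a in np.arange(-.11,.18,.04):
    k=t&(Y>a)&(Y<a+.04); print(round(a,2),k.sum(), X[k].min().round(4) if k.any() else '',X[k].max().round(4) if k.any() else '')
b=(abs(X-.018)<.006)&(Z<.165)&(Z>.06)
print('back face',b.sum(),np.median(X[b]),'y',Y[b].min(),Y[b].max(),np.percentile(Y[b],[.3,99.7]), 'slope deg',np.degrees(np.polyfit(Y[b],X[b],1)[0]))
E
```

```text
strip 1075 x 0.002195357601157006 0.023072469614242874 y -0.11317074659201613 0.18623107881792092 z 0.1744283269428335
-0.11 143 0.0029 0.0227
-0.07 141 0.0032 0.0229
-0.03 145 0.0031 0.0229
0.01 145 0.0022 0.0231
0.05 143 0.0031 0.0228
0.09 139 0.0038 0.0229
0.13 144 0.0032 0.0223
0.17 63 0.0047 0.0218
back face 6102 0.020892555087775398 y -0.11325622419872242 0.18646706922280454 [-0.11312653  0.18528136] slope deg -0.14759944403501188
```

```bash
cat >> ctl.py <<'E'
yh=np.radians(-127.9); xb=np.array([np.cos(yh),np.sin(yh),0]); yv=np.array([-xb[1],xb[0],0]); Q=quat(yh,1)
M=np.array([.5707,-.1704,0])+.0007*xb+.0024*yv
ez=np.array([0,0,1.])
def pose(gap,y,z):  # TCP for box with plate back 'gap' off the board, lateral y, underside z
    return tcp(M-xb*(.049+gap)+yv*y+ez*z,yh)
def state():
    p=np.array(r.current_tool_pos())-[GX*xb[0],GX*xb[1],GZ]-M
    return np.array([-(p@xb)-.049,p@yv,p[2]])*1000
def F():
    f=np.mean([r.current_contact_force() for _ in range(3)],0); return np.array([f@xb,f@yv,f[2]])
def feel(a,b,step,lim,F0,vel=.02,settle=.02):
    a,b=np.array(a,float),np.array(b,float); n=max(1,int(np.ceil(np.linalg.norm(b-a)/step)))
    for i in range(1,n+1):
        c=a+(b-a)*i/n; r.move_linear(pose(*c),rot=Q,vel=vel); r.sleep(settle); f=F()-F0
        if np.linalg.norm(f)>lim: return True,c,f
    return False,c,f
E
python3 - <<'E'
from ctl import *
r.move_linear(pose(.045,0,.168),rot=Q,vel=.1)
r.move_linear(pose(.006,0,.168),rot=Q,vel=.05); r.sleep(.4)
F0=F(); print(r.current_t(),state(),F0)
h,c,f=feel((.006,0,.168),(.006,0,.128),.001,1.5,F0)
print(h,c,f,state(),r.current_t()); r.sleep(.2); print(F()-F0,state())
r.move_linear(pose(.006,0,c[2]+.006),rot=Q,vel=.03); r.sleep(.3); print(F()-F0,state(),r.current_t())
E
```

```text
8.2167 [ 6.07930561e+00 -1.01493125e-02  1.67984961e+02] [ 0.07613497 -0.24070252 -3.0397247 ]
True [0.006      0.         0.16507317] [0.17053793 0.03215376 1.50274946] [ 5.99133299e+00 -2.22932775e-02  1.65010390e+02] 9.0167
[-0.31017772  0.69067352  0.91226591] [6.01377382e+00 1.19771753e-02 1.65098932e+02]
[ 1.37439887 -0.0075182   1.09922323] [ 5.99100913e+00 -5.25257806e-02  1.70954020e+02] 9.8667
```

```bash
cat >> ctl.py <<'E'
def F(n=8):
    a=[]
    for _ in range(n): a.append(r.current_contact_force()); r.sleep(.01)
    f=np.mean(a,0); return np.array([f@xb,f@yv,f[2]])
E
python3 - <<'E'
from ctl import *
r.sleep(.2); F0=F(30); print(F0,r.current_t())
h,c,f=feel((.006,0,.165),(.006,0,.128),.001,2,F0)
print(h,c,f,state(),r.current_t()); r.sleep(.1); print(F()-F0,state())
r.move_linear(pose(.006,0,c[2]+.006),rot=Q,vel=.03); r.sleep(.2); print(F(20)-F0,state(),r.current_t())
E
```

```text
[ 0.08985381 -0.10689544 -2.23047346] 10.3167
True [0.006      0.         0.14065789] [-1.16194111 -1.08897105  7.46401827] [  6.20613151   0.18004293 141.30826901] 18.9
[-1.08259585 -1.17142537  7.67391557] [  6.21200793   0.19468602 141.3307957 ]
[-0.23232453  0.18076823  0.07664587] [ 5.98132863e+00 -3.04531851e-02  1.46535824e+02] 19.7833
```

```bash
cat > ins.py <<'E'
from ctl import *
import sys
y,z=float(sys.argv[1])/1000,float(sys.argv[2])/1000
r.move_linear(pose(.030,y,state()[2]/1000),rot=Q,vel=.08)
r.move_linear(pose(.030,y,z),rot=Q,vel=.1)
r.move_linear(pose(.021,y,z),rot=Q,vel=.04); r.sleep(.3); F0=F(20); np.save('F0.npy',F0)
h,c,f=feel((.021,y,z),(.001,y,z),.0006,2.0,F0)
print(h,c*1000,f,state(),r.current_t())
E
python3 ins.py 0 50.8
```

```text
False [ 1.   0.  50.8] [ 0.24136846 -0.00604217  0.25264036] [9.94160896e-01 1.25684212e-02 5.08060502e+01] 33.5167
```

```bash
python3 - <<'E'
from ctl import *
F0=np.load('F0.npy'); z=.0508
h,c,f=feel((.001,0,z),(-.002,0,z),.0005,2.5,F0); print('flat',h,c*1000,f,state(),r.current_t())
g=c[0]+.0004
r.move_linear(pose(g,0,z),rot=Q,vel=.02)
h,c,f=feel((g,0,z),(g,0,z-.018),.002,3,F0); print('down',h,c*1000,f,state(),r.current_t())
if not h:
    h,c,f=feel(c,(g,0,z-.025),.0005,3,F0); print('seat',h,c*1000,f,state(),r.current_t())
E
```

```text
flat True [ 0.   0.  50.8] [-5.33910028  0.46622283 -1.71232139] [3.75915734e-01 1.11833493e-02 5.08045190e+01] 34.1833
down True [ 0.4  0.  48.8] [-3.18277726  0.76072662 -1.34882737] [ 0.430699    0.07814507 48.71687221] 34.7667
```

```bash
python3 - <<'E'
from ctl import *
F0=np.load('F0.npy'); g=.0009; z=.0488
r.move_linear(pose(g,0,z),rot=Q,vel=.02); r.sleep(.1); print(F()-F0)
h,c,f=feel((g,0,z),(g,0,.033),.002,3,F0); print('down',h,c*1000,f,state(),r.current_t())
if not h:
    h,c,f=feel(c,(g,0,.026),.0005,3,F0); print('seat',h,c*1000,f,state(),r.current_t())
E
```

```text
[-0.12665081  0.4338686   0.29780778]
down False [ 0.9  0.  33. ] [ 0.37761923  0.12998441 -0.06957582] [8.68823193e-01 5.80377382e-03 3.29715649e+01] 37.85
seat True [ 0.9  0.  28.8] [ 1.74853735 -0.82874156  4.57899465] [ 0.86859072  0.12433953 29.04390549] 40.85
```

```bash
python3 - <<'E'
from ctl import *
g=.0009
r.set_gripper(.8); r.sleep(.3); print('F',F()-np.load('F0.npy'),r.current_opening())
z=state()[2]/1000
r.move_linear(pose(g+.005,0,z),rot=Q,vel=.03); print(F()-np.load('F0.npy'))
r.move_linear(pose(g+.005,0,z+.15),rot=Q,vel=.1)
print(r.current_t())
q=np.array(r.current_q()); q[0]+=.9; r.set_joints(q); r.sleep(.3)
im=grab('top'); save(im,'end.png',(270,125,400,222),6); s=grab('side')
from fit import pts
P,u=pts(im,(300,140,400,235),.02,.18)
X=(P-M)@xb; Y=(P-M)@yv
for nm,a,b in(('plate top',.146,.158),('rim',.094,.105)):
    k=(P[:,2]>a)&(P[:,2]<b)&(X<-.0005)&(X>-.1)&(abs(Y)<.045); p=P[k]
    if k.sum()>5: print(nm,k.sum(),'z',np.median(p[:,2]),'rect',cv2.minAreaRect((np.c_[X[k],Y[k]]*1000).astype(np.float32)))
print(r.current_t())
E
```

```text
F [-0.26645296  0.10711156  2.38798108] 0.79779781975215
[-0.27550168  0.22730107  2.50965431]
43.575
plate top 84 z 0.15179567202086464 rect ((-5.399411201477051, -5.927680969238281), (77.66030883789062, 9.838348388671875), 89.63166809082031)
rim 192 z 0.100195129602354 rect ((-46.13504409790039, -11.211463928222656), (90.05718231201172, 67.25871276855469), 0.2346302568912506)
45.9333
```

View pics/end.png

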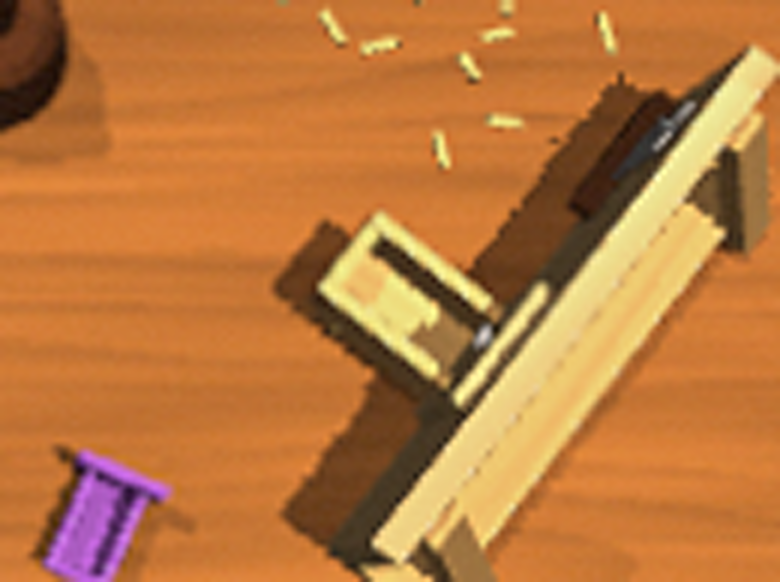

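```bash
python3 - <<'E'
from ctl import *
r.hand_in(); print(r.current_t())
E
```

```text
the job is handed in; nothing more can be done
the job is handed in; nothing more can be done
```

The larger pale pencil box is hanging on the screw by itself, upright and in line with the board. I handed the job in at about 46 s; hand-in gave no verdict.

**How it went:** I gripped the box across its width and compared its keyhole with the board in the side camera. I then found the screw's height by resting the plate's lower edge on its head. The keyhole went over the head on the first try with no contact. I brought the plate to the board and let the box down 22 mm until the screw stopped it.

**Last checks:**
- **Height:** the box stopped with its underside at 29.0 mm; I expected 28.8 mm for the screw at the slot's end. After release, the top camera gave the plate top at 152 mm and the rim at 100 mm. Both fit once that camera's reading about 1 mm high is allowed for.
- **Fit to the board:** the plate runs parallel to the board, about 1 mm off it at the top, which is within the screw's 3.5 mm of play.
- **Forces:** the highest I read were about 7.7 N when feeling for the screw and 5.3 N when the plate met the board.
- **Bystanders:** I touched none of the other things on purpose. I did not re-measure them, and the last picture only showed the purple box, the board and the edge of the mallet.

**What disagreed:**
- The first feel downwards stopped on force noise and had to be repeated with averaged readings.
- The first part of the lowering stopped on light rubbing against the board, so I backed off 0.5 mm.
- The two cameras differed by 2–3 mm on where the board is, and I went by the side view.
- The sideways centre from the final top view (6 to 11 mm off) is not reliable, because the points I fitted included some of the board and walls.

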